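# Drop the spent vials into the lever bin and ease its lid shut

### The arm

A 7-joint arm with a two-finger parallel gripper is mounted at the origin on the work surface. World frame = base frame: x ahead of the robot, y to its left, z up, the work surface at z = 0. Lengths are in m, angles in rad, forces in N, time in s.
With the tool pointing down it reaches from about 0.425 to 0.925 m from the base axis. Payload 6.8 kg.
Tool frame: the origin (TCP) lies on the centre line of the jaws, within the pads' length; the fingertips stand 25 mm ahead of it and the grasp point (between the pads) lies 6 mm ahead of it; z points along the fingers, y is the direction in which the jaws open and shut (so a half turn about z gives the same grasp; the last joint's range is limited). The gripper opens to 85 mm and grips with 20 to 120 N. Pads are 22 mm wide; open, the fingers measure 114 mm over their backs; the gripper's body (76 mm by 85 mm) begins 54 mm behind the grasp point. The pads swing forward as they close: fully open they stand 13 mm farther back than shut.
Start: joints at [1.028, 0.477, 0.022, 1.555, -0.011, 1.109, -0.083], TCP at [0.284, -0.612, 0.256] pointing down, gripper open.
Joint ranges: [-2.96, 2.96], [-0.34, 2.1], [-1.41, 1.46], [0.24, 2.44], [-1.37, 4.51], [0.17, 1.92], [-2.96, 2.96]. Speed limits (rad/s): [2.39, 2.39, 3.14, 3.14, 3.14, 3.14, 3.14].

### API

Orientations are given as a unit quaternion [w, x, y, z].
In Python, from station import status, cams, order, models gives the robot as it stands.
- The arm moves only by the tool move_arm, never from a script. Its argument "steps" is one flat list of numbers, 7 for each row, row after row: the gripper's target within -1 to 1 (fully open at 1, half-way at 0, shut at -1), then the shift along the world's x, y, z in cm, then the turn, a rotation vector about the world's x, y, z in degrees. A call has 1 to 8 rows; each row shifts and turns the commanded pose from where the row before left it; what a row does not reach is not made up. A row lasts 1/10 s, in which the tool goes at most 50 mm and 8.59 degrees, less where a joint would pass 70% of its speed; a pose out of reach is approached as far as the arm can. A call with a gripper value outside its range is refused whole. The fingers move at their own pace and stop on an object; "newtons" is the grip in N (left out, the last holds). Time passes only in rows, so rows that do not move let the fingers close. It gives the time, the measured TCP pose, the force and the opening at its end, in the units of the state.
- status.get_obs(): the state, without advancing time (a new reading comes with each control period).
- cams.read_camera(name): name is "scene" or "side" or "wrist"; returns a dict with "pixels" (384x512x3 uint8, red, green, blue), "mtx" (3x3 intrinsics, pixels), "T" (4x4, takes a point from camera to world coordinates); the wrist camera has in their place "T_tool_cam" (4x4, takes a point from camera to tool coordinates, whose origin is the TCP and whose axes are the flange's). Camera axes: x right, y down, z forward; pixel columns grow to the right and rows downward; lengths in m; the calibration is good to about 2 mm. The wrist camera is an equidistant fisheye: a pixel r from the principal point sees the ray r / f radians off the axis. A picture is of the moment at which its call begins: read the wrist's pose just before it. There is no depth.
- order.hand_in(): hands the job in, once; it reports no verdict.
Trained networks look in the newest picture that a camera, given by its name, has taken for a name from the list of things; names that differ only in an ending like _2 or _b are one class to them, and where a whole thing is asked for, a point or a joint stands for the part that bears it (a point fixed in the world has none). Each returns a list of dicts, best first, with "score" (0 to 1); they miss things now and then, are a little off and sometimes report something else, mostly with a low value. They report only what shows in the picture. A call takes as long as a camera call.
- models.silhouettes(camera, query): "region" (384x512 bool, what is visible of it) and "box" ([centre column, centre row, width, height] in pixels, round what is visible of it).
- models.place_of(camera, query): "position" ([row, column] in pixels: a listed point, or the origin of a listed thing).
The state is a dict: "t": time; "q": joint angles; "joint_vel": joint speeds; "joint_torque": joint torques, N m; "eef_pos": TCP position; "tool_rot": TCP orientation; "contact_force": force on the tool from outside, world axes, zero at the start; "torque": the same for the moment, N m; "gripper_width": opening from 0.0 (shut) to 1.0 (fully open).
Only numpy, scipy, OpenCV 4.12 (cv2) and the standard library are available. Lean on these libraries where they do the work, as an engineer would, in place of code of your own. Each camera call takes 0.05 s, during which the arm holds its last target.

### The job

Two spent vials wait on the loading chute behind the waste bin, held back by its lid. With closed fingertips push the bin's lever all the way down so the lid lifts and both vials roll in, then let the lever come up slowly so that the lid eases shut and never slams, and move clear. Work the bin by its lever only: do not touch the lid or the vials, and leave everything else on the table where it stands.

Things in the scene. Friction and masses are not known exactly. Their poses are not given: they have to be found in the camera images.
- bin: yellow waste bin fixed to the table, 170 (x) x 160 (y) x 150 mm high; the only one with a lever. Origin: centre of its underside; -x is its front (lever side). At the back (+x) a grey chute 98 mm wide rises at 18 degrees from 83 to 203 mm behind the origin, to 180 mm high. A vial that is in the bin has its centre within 80 mm of the origin in x and y and under 100 mm above it.
- lever_pad (a point): top centre of the lever's press pad, a grey plate 40 long x 40 wide x 8 mm on a steel arm out of the middle of the bin's front. At rest 180 mm in front of the bin's origin, 160 mm up, sloping up 0.2 rad away from the bin. The lever's level axis (the bin's y) is 78 mm in front of the origin, 135 mm up, so the pad travels an arc of 105 mm radius, down about 42 mm, almost straight down.
- lever (a joint): angle of the lever, rad: 0 at rest (pad up, lid shut), 0.4 pressed fully down against its stop. Pressing takes about 2 to 5 N at the pad; it swings back as soon as it is let go, driven by the weight of the lid.
- lid (a joint): lid angle, rad: 0 shut, 0.72 fully raised; always 1.8 times the lever's. It has slammed if it ever comes down quicker than 2.5 rad/s (the pad rising at about 0.14 m/s); let go from open it is far quicker than that.
- lid_edge (a point): middle of the lid's back edge: a white plate 145 x 148 x 5 mm over the bin's mouth, hinged along the front (59 mm in front of the bin's origin, 151 mm up), with a 26 mm skirt under its back edge that holds the vials back. This edge rises about 95 mm.
- vial0: spent vial, amber glass with a metal cap, 24 mm diameter, 49 mm long, 25 g, lying across the chute against the lid's skirt. Origin near its middle on its axis, 24 mm from the foot; its y runs along its axis.
- vial1: a second such vial lying on the chute behind the first; both roll in within about a second once the lid is part way up.
- spare_vial: bystander: a full vial of the same kind standing upright beside the lever, 24 mm diameter, 49 mm tall; origin: centre of its underside.
- tape: bystander: paper tape roll lying flat beside the lever, 56 mm across, 20 mm high; origin: centre of its underside.
- carton: bystander: small carton beside the lever, 55 x 45 x 50 mm; origin: centre of its underside.
- spray: bystander: white bottle beside the bin, 56 mm diameter, 150 mm tall; origin: centre of its underside.
- tray: bystander: shallow steel tray beside the bin, 110 x 70 x 25 mm; origin: centre of its underside.
- cup: bystander: grey open cup at the side of the table, 70 mm across, 85 mm tall; origin: centre of its underside.
- pot: bystander: white closed jar at the side of the table, 72 mm diameter, 90 mm tall; origin: centre of its underside.

How it is judged:
By the outcome, as a careful person would: the job done as asked, in the order asked, and still so for the second after the job is handed in, with the robot touching nothing.
It also fails if it takes over 38 s, if anything falls off the work surface, if the arm or the gripper's body presses on something with over 40 N, if the wrist force passes 120 N, or if a joint passes its speed limit or range.

## Working session

There is one attempt and no reset: what is moved stays moved. The work goes in short steps, Python scripts to look and compute and a tool call to move; the robot and the scene stay as the last step left them, time stands still between calls to the robot, and variables do not carry over. Pictures are saved under pics/ and viewed, and the job is handed in when it is done.

Besides the shell and the picture viewer there is one more tool, called by a JSON object that holds its "method" and its "body", one argument or row to a line. move_arm: Moves the arm, as the interface text tells. Its arguments: {"type":"object","properties":{"steps":{"type":"array"},"newtons":{"type":"number"}},"required":["steps"]}

```bash
mkdir -p pics; ls; cat > h.py <<'E'
from station import status,cams,order,models
import numpy as np,cv2
def save(c,n):
    r=cams.read_camera(c); cv2.imwrite(f'pics/{n}.png',r['pixels'][:,:,::-1]); return r
def ray(r,row,col):
    d=np.linalg.inv(r['mtx'])@[col,row,1]; T=r['T']; d=T[:3,:3]@d; return T[:3,3],d/np.linalg.norm(d)
def tri(a,b):
    A=np.zeros((3,3));v=np.zeros(3)
    for o,d in (a,b):
        P=np.eye(3)-np.outer(d,d);A+=P;v+=P@o
    p=np.linalg.solve(A,v)
    return p,[np.linalg.norm((np.eye(3)-np.outer(d,d))@(p-o)) for o,d in (a,b)]
def proj(r,p):
    T=np.linalg.inv(r['T']);c=T[:3,:3]@p+T[:3,3];u=r['mtx']@c;return u[:2]/u[2]
E
python3 - <<'E'
from h import *
a=save('scene','s0');b=save('side','d0')
o=status.get_obs();print(o['t'],o['eef_pos'],o['tool_rot'],o['gripper_width'])
for q in ['bin','lever_pad','lid_edge','vial0','vial1','spare_vial','tape','carton','spray','tray','cup','pot']:
    x=models.place_of('scene',q);y=models.place_of('side',q)
    print(q,[(np.round(k['position']),round(k['score'],2)) for k in x[:2]],[(np.round(k['position']),round(k['score'],2)) for k in y[:2]])
    if x and y:
        p,e=tri(ray(a,*x[0]['position']),ray(b,*y[0]['position']));print('   ',p.round(4),np.round(e,4))
E
```

```text
pics
0.1 [ 0.28411933 -0.61173488  0.25542284] [-8.07465139e-04  9.76459605e-01  2.15698725e-01 -2.17945900e-04] 0.9995766272271663
bin [(array([235., 294.]), 0.94), (array([181., 265.]), 0.38)] [(array([190., 247.]), 0.97)]
    [0.645  0.1565 0.0082] [0.0002 0.0002]
lever_pad [(array([179., 262.]), 0.79)] []
lid_edge [(array([233., 315.]), 0.66)] []
vial0 [(array([246., 319.]), 0.58), (array([243., 316.]), 0.39)] [(array([219., 285.]), 0.75)]
    [ 0.6783  0.1365 -0.0906] [0.1356 0.1356]
vial1 [(array([246., 319.]), 0.58), (array([243., 316.]), 0.39)] [(array([219., 285.]), 0.75)]
    [ 0.6783  0.1365 -0.0906] [0.1356 0.1356]
spare_vial [(array([234., 246.]), 0.45)] []
tape [(array([212., 230.]), 0.6)] []
carton [(array([194., 284.]), 0.45), (array([246., 314.]), 0.19)] [(array([216., 233.]), 0.7)]
    [0.4965 0.0565 0.009 ] [0.0032 0.0032]
spray [(array([251., 267.]), 0.83)] []
tray [(array([223., 334.]), 0.77)] [(array([188., 212.]), 0.83)]
    [0.5381 0.2622 0.0048] [0.0049 0.0049]
cup [(array([239., 419.]), 0.93)] [(array([168., 156.]), 0.61)]
    [ 0.444   0.5625 -0.0169] [0.0012 0.0012]
pot [(array([137., 148.]), 0.56)] [(array([330., 358.]), 0.96)]
    [ 0.477  -0.578   0.0019] [0.0003 0.0003]
```

View pics/s0.png

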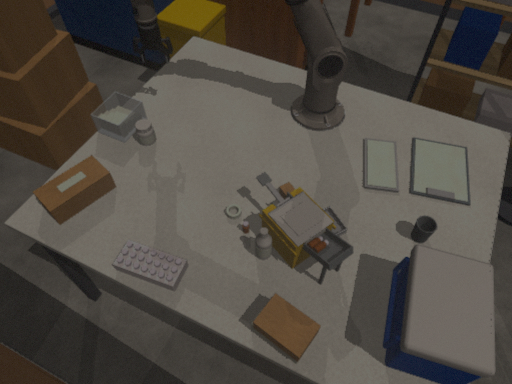

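View pics/d0.png

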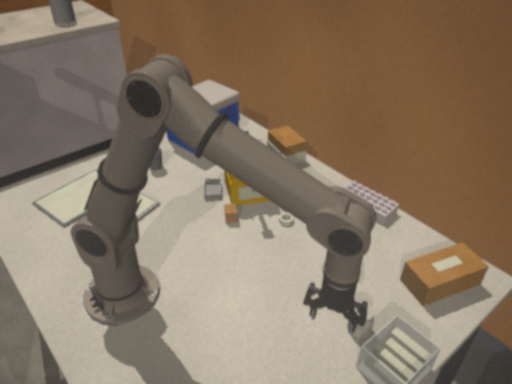

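The scene shows the bin near (295,222), with the lever to its upper left. There are two lever-like shapes, at (264,180) and (245,192), and one may be a shadow. I'll zoom in to check.

```bash
python3 - <<'E'
import cv2
a=cv2.imread('pics/s0.png')[160:290,200:370];cv2.imwrite('pics/s0z.png',cv2.resize(a,None,fx=4.6,fy=4.6,interpolation=3))
a=cv2.imread('pics/d0.png')[150:270,180:330];cv2.imwrite('pics/d0z.png',cv2.resize(a,None,fx=5,fy=5,interpolation=3))
E
```

```text
(no output)
```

View pics/s0z.png

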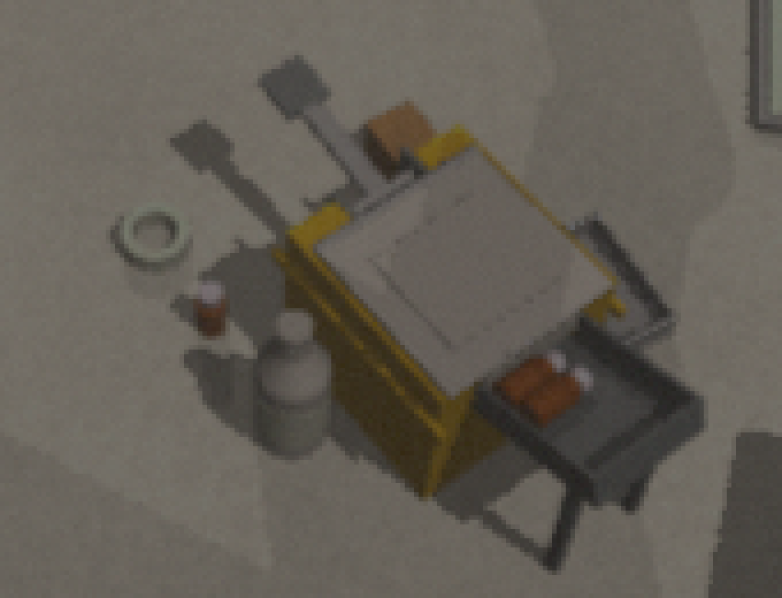

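View pics/d0z.png

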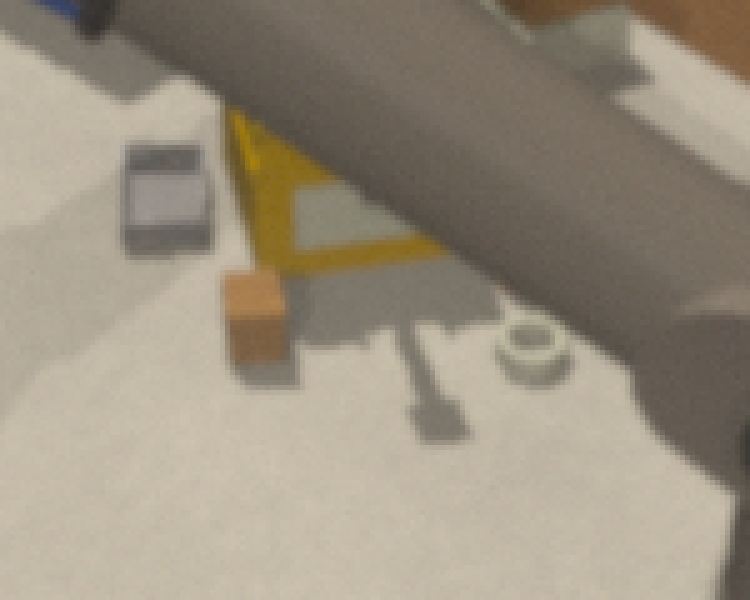

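```bash
cat > fit.py <<'E'
from h import *
from scipy.optimize import least_squares
a=cams.read_camera('scene');b=cams.read_camera('side')
z=lambda u,v:np.array([200+u/4.6-.4,160+v/4.6-.4])
zd=lambda u,v:np.array([180+u/5-.4,150+v/5-.4])
S=[((-.180,0,.160),z(295,86)),((-.059,.074,.156),z(470,150)),((-.059,-.074,.156),z(318,245)),((.086,-.074,.156),z(450,392)),((.086,.074,.156),z(612,290)),((.085,-.08,0),z(425,495)),((-.0,-0,.0),np.array([294,235.]))]
D=[((-.085,.08,0),zd(262,275)),((0,0,0),np.array([247,190.]))]
def W(p,q):
    c,s=np.cos(q[2]),np.sin(q[2]);return np.array([q[0]+c*p[0]-s*p[1],q[1]+s*p[0]+c*p[1],p[2]])
def f(q): return np.concatenate([proj(a,W(p,q))-u for p,u in S]+[proj(b,W(p,q))-u for p,u in D])
best=min((least_squares(f,[.645,.1565,y],loss='soft_l1') for y in np.arange(-3,3,.5)),key=lambda r:r.cost)
print(best.x,best.cost);print(f(best.x).reshape(-1,2).round(1))
pad=W((-.18,0,.16),best.x);print('pad',pad)
for n,row,col in [('carton',194,284),('spare',234,246),('tape',212,230),('spray',251,267)]:
    o,d=ray(a,row,col);p=o-d*o[2]/d[2];print(n,p)
E
python3 fit.py
```

```text
[0.6501283  0.1608981  1.09723728] 6.455070719521196
[[ 0.2 -0.7]
 [ 1.6 -1.3]
 [-0.4  0.2]
 [-0.1  0.3]
 [ 0.4 -2.1]
 [-0.2  1.1]
 [-0.   3.1]
 [ 0.3  0.8]
 [ 0.4  0.1]]
pad [0.56803812 0.00070695 0.16      ]
carton [0.49060311 0.05153438 0.        ]
spare [0.71034735 0.00200236 0.        ]
tape [ 0.65358012 -0.09316951  0.        ]
spray [ 7.38285230e-01  9.76261316e-02 -2.22044605e-16]
```

The object at (264,179) is the real pad and the other is its shadow. The fitted bin yaw is 1.097 rad, which puts the pad at about (0.568, 0.001, 0.160). I'll move above it with the fingers shut.

{"method": "move_arm", "body": {
  "steps": [-1, 1.8, 3.8, 0, 0, 0, 0, -1, 1.8, 3.8, 0, 0, 0, 0, -1, 1.8, 3.8, 0, 0, 0, 0, -1, 1.8, 3.8, 0, 0, 0, 0, -1, 1.8, 3.8, 0, 0, 0, 0, -1, 1.8, 3.8, 0, 0, 0, 0, -1, 1.8, 3.8, 0, 0, 0, 0, -1, 1.8, 3.8, 0, 0, 0, 0]
}}

```text
t: 2.2
eef_pos: [0.4289, -0.3067, 0.2566]
tool_rot: [0.0, 0.976, 0.216, 0.0]
contact_force: [1.8, -0.4, -0.4]
gripper_width: -0.002
```

{"method": "move_arm", "body": {
  "steps": [-1, 1.8, 3.8, 0, 0, 0, 0, -1, 1.8, 3.8, 0, 0, 0, 0, -1, 1.8, 3.8, 0, 0, 0, 0, -1, 1.8, 3.8, 0, 0, 0, 0, -1, 1.8, 3.8, 0, 0, 0, 0, -1, 1.7, 3.8, 0, 0, 0, 0, -1, 1.7, 3.8, 0, 0, 0, 0, -1, 0, 0, 0, 0, 0, 0]
}}

```text
t: 3.0
eef_pos: [0.5543, -0.035, 0.2567]
tool_rot: [-0.002, 0.975, 0.22, 0.001]
contact_force: [-0.8, 0.6, -0.0]
gripper_width: -0.001
```

```bash
python3 - <<'E'
from h import *
from scipy.spatial.transform import Rotation as R
o=status.get_obs();q=o['tool_rot'];Rw=R.from_quat([q[1],q[2],q[3],q[0]]).as_matrix()
print(o['t'],o['eef_pos'])
w=save('wrist','w1');b=save('side','d1');
for c in ('wrist','side'):
  x=models.place_of(c,'lever_pad');print(c,[(k['position'],k['score']) for k in x])
  if x:
    r,cc=x[0]['position']
    if c=='wrist':
        K=w['mtx'];T=w['T_tool_cam'];v=np.array([(cc-K[0,2])/K[0,0],(r-K[1,2])/K[1,1]]);th=np.hypot(*v);d=np.r_[v/th*np.sin(th),np.cos(th)]
        d=Rw@T[:3,:3]@d;p=o['eef_pos']+Rw@T[:3,3]; print('cam',p)
    else: p,d=ray(b,r,cc)
    print(p+d*(.16-p[2])/d[2])
E
```

```text
3.0 [ 0.55426576 -0.03496829  0.25674629]
wrist [([168.9, 219.8], 0.8)]
cam [ 0.62186883 -0.00257241  0.37482655]
[0.56521898 0.00355291 0.16      ]
side [([183.1, 258.9], 0.65)]
[0.58032818 0.00754077 0.16      ]
```

View pics/w1.png

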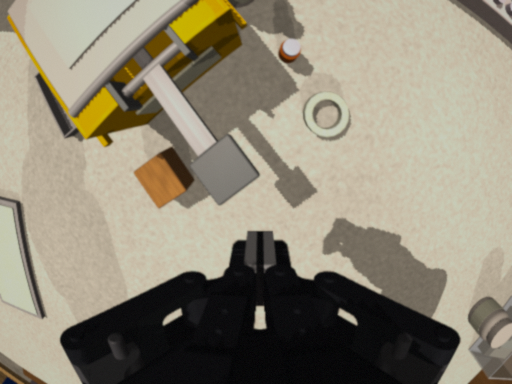

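View pics/d1.png

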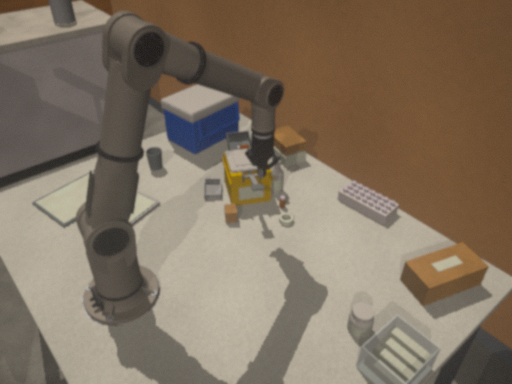

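The wrist view shows the pad at (224,169), which gives (0.565, 0.0035), within 4 mm of the scene fit. I'll use (0.567, 0.002).

{"method": "move_arm", "body": {
  "steps": [-1, 0.65, 1.9, 0, 0, 0, 0, -1, 0.6, 1.8, 0, 0, 0, 0, -1, 0, 0, -2, 0, 0, 0, -1, 0, 0, -2, 0, 0, 0, -1, 0, 0, -1.2, 0, 0, 0, -1, 0, 0, 0, 0, 0, 0]
}}

```text
t: 3.8
eef_pos: [0.5635, -0.0067, 0.2027]
tool_rot: [-0.0, 0.977, 0.215, -0.002]
contact_force: [1.0, 0.1, -0.5]
gripper_width: -0.002
```

{"method": "move_arm", "body": {
  "steps": [-1, 0.3, 0.8, 0, 0, 0, 0, -1, 0, 0, -0.6, 0, 0, 0, -1, 0, 0, -0.6, 0, 0, 0, -1, 0, 0, -0.6, 0, 0, 0, -1, 0, 0, -0.5, 0, 0, 0, -1, 0, 0, 0, 0, 0, 0]
}}

```text
t: 4.4
eef_pos: [0.5676, 0.0024, 0.1806]
tool_rot: [0.0, 0.977, 0.215, -0.0]
contact_force: [0.8, -0.2, 0.5]
gripper_width: -0.0
```

```bash
python3 - <<'E'
from h import *
save('wrist','w2');s=save('scene','s2');o=status.get_obs();print(o['t'],o['eef_pos'],o['contact_force'])
E
```

```text
4.5 [0.56772715 0.00286763 0.18105554] [-0.69857193  0.37921311 -0.16785606]
```

View pics/w2.png

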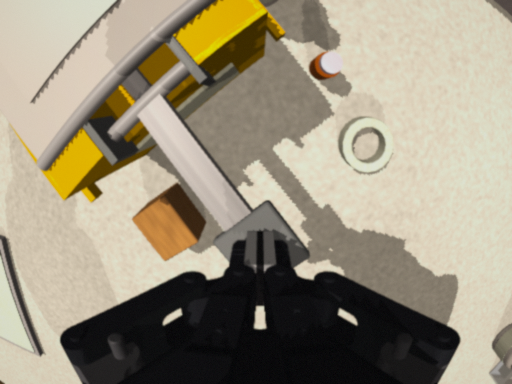

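The fingertips sit at the middle of the pad (about (260,238)). Next is the press down.

{"method": "move_arm", "body": {
  "steps": [-1, 0, 0, -0.5, 0, 0, 0, -1, 0, 0, -0.5, 0, 0, 0, -1, 0, 0, -0.5, 0, 0, 0, -1, 0, 0, 0, 0, 0, 0]
}}

```text
t: 4.9
eef_pos: [0.5676, 0.0025, 0.1655]
tool_rot: [0.0, 0.976, 0.216, -0.0]
contact_force: [-1.1, -1.2, 2.7]
gripper_width: 0.0
```

{"method": "move_arm", "body": {
  "steps": [-1, 0, 0, -0.5, 0, 0, 0, -1, 0, 0, -0.5, 0, 0, 0, -1, 0, 0, -0.5, 0, 0, 0, -1, 0, 0, -0.4, 0, 0, 0, -1, 0, 0, 0, 0, 0, 0]
}}

```text
t: 5.4
eef_pos: [0.568, 0.0033, 0.1467]
tool_rot: [-0.0, 0.976, 0.216, 0.0]
contact_force: [0.9, 0.3, 2.5]
gripper_width: -0.002
```

{"method": "move_arm", "body": {
  "steps": [-1, 0, 0, -0.2, 0, 0, 0, -1, 0, 0, -0.2, 0, 0, 0, -1, 0, 0, 0, 0, 0, 0]
}}

```text
t: 5.7
eef_pos: [0.5683, 0.0035, 0.145]
tool_rot: [-0.0, 0.976, 0.216, 0.001]
contact_force: [-4.2, 0.9, 14.8]
gripper_width: 0.003
```

The force rose to 15 N, so the lever is at its stop. I'll hold here while the vials roll in.

{"method": "move_arm", "body": {
  "steps": [-1, 0, 0, 0, 0, 0, 0, -1, 0, 0, 0, 0, 0, 0, -1, 0, 0, 0, 0, 0, 0, -1, 0, 0, 0, 0, 0, 0, -1, 0, 0, 0, 0, 0, 0, -1, 0, 0, 0, 0, 0, 0, -1, 0, 0, 0, 0, 0, 0, -1, 0, 0, 0, 0, 0, 0]
}}

```text
t: 6.5
eef_pos: [0.5683, 0.0035, 0.145]
tool_rot: [-0.0, 0.976, 0.216, 0.001]
contact_force: [-4.0, 0.2, 15.0]
gripper_width: 0.002
```

{"method": "move_arm", "body": {
  "steps": [-1, 0, 0, 0, 0, 0, 0, -1, 0, 0, 0, 0, 0, 0, -1, 0, 0, 0, 0, 0, 0, -1, 0, 0, 0, 0, 0, 0, -1, 0, 0, 0, 0, 0, 0, -1, 0, 0, 0, 0, 0, 0, -1, 0, 0, 0, 0, 0, 0, -1, 0, 0, 0, 0, 0, 0]
}}

```text
t: 7.3
eef_pos: [0.5683, 0.0035, 0.145]
tool_rot: [-0.0, 0.976, 0.216, 0.001]
contact_force: [-4.4, 1.3, 15.6]
gripper_width: -0.001
```

```bash
python3 - <<'E'
from h import *
s=save('scene','s3');d=save('side','d3');w=save('wrist','w3')
a=cv2.imread('pics/s3.png')[140:300,190:380];a=cv2.resize(a,(570,480),interpolation=3)
cv2.imwrite('pics/s3z.png',a)
for c in('scene','side'):print([(np.round(k['position']),k['score']) for k in models.place_of(c,'vial0')])
E
```

```text
[(array([241., 286.]), 0.51), (array([236., 313.]), 0.41)]
[(array([197., 259.]), 0.46)]
```

View pics/s3z.png

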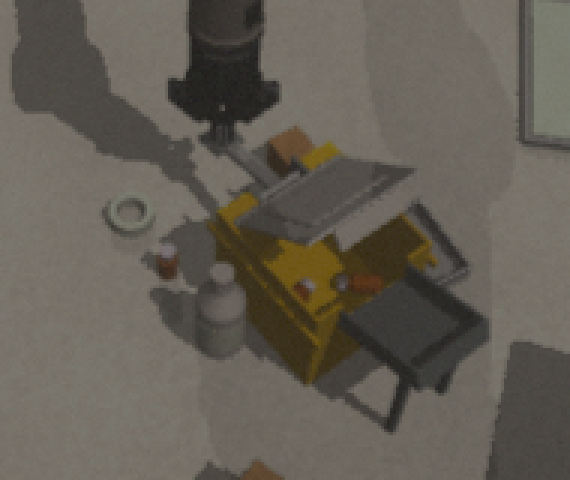

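View pics/w3.png

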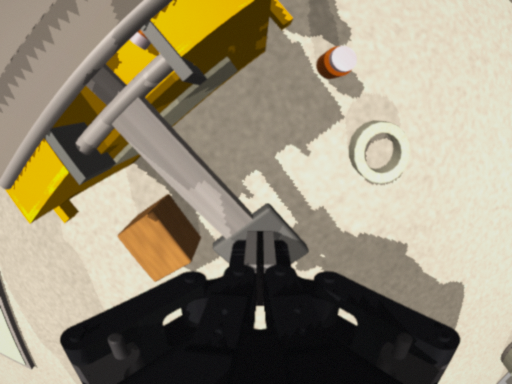

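```bash
python3 - <<'E'
from h import *
s=save('scene','s4')
q=[.650,.161,1.097]
def W(p):
    c,n=np.cos(q[2]),np.sin(q[2]);return np.array([q[0]+c*p[0]-n*p[1],q[1]+n*p[0]+c*p[1],p[2]])
im=cv2.imread('pics/s4.png')[200:280,260:360];im=cv2.resize(im,(800,640)[:2] if 0 else (750,600),interpolation=2)
f=lambda p:tuple(int(x) for x in (proj(s,W(p))-[260,200]+.5)*7.5)
for p,q2,c in [((.085,-.08,.15),(.085,.08,.15),(0,255,0)),((.085,-.08,.0),(.085,.08,.0),(255,0,0)),((.083,-.049,.141),(.083,.049,.141),(255,0,255))]: cv2.line(im,f(p),f(q2),c,1)
cv2.imwrite('pics/s4z.png',im)
for k in models.place_of('scene','vial0')[:3]:
  o,d=ray(s,*k['position']);c,n=np.cos(q[2]),np.sin(q[2])
  for z in(.02,.06,.1,.15):
    p=o+d*(z-o[2])/d[2]-[q[0],q[1],0];print(z,(c*p[0]+n*p[1]).round(3),(-n*p[0]+c*p[1]).round(3))
E
```

```text
0.02 0.033 0.054
0.06 0.048 0.035
0.1 0.063 0.016
0.15 0.081 -0.008
0.02 0.0 -0.03
0.06 0.016 -0.047
0.1 0.032 -0.063
0.15 0.052 -0.083
```

View pics/s4z.png

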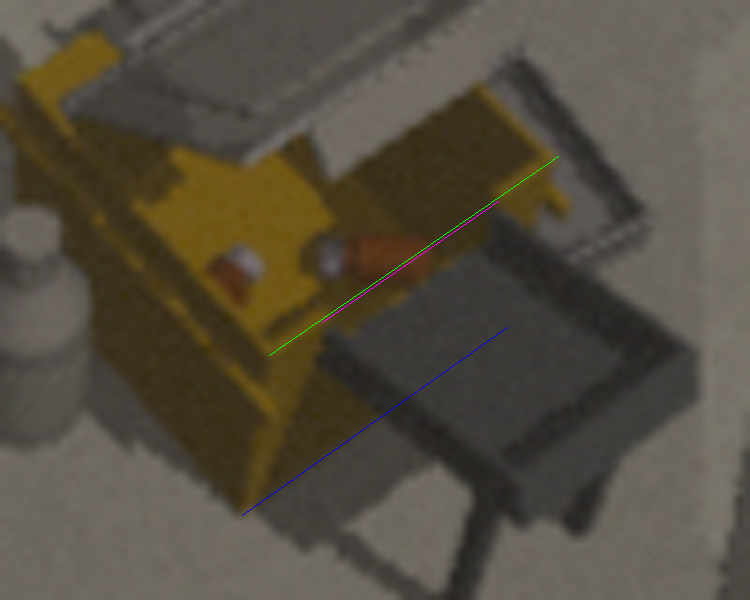

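Both vials are in the bin: one at (305,290) and one at (360,283) in the zoomed view, lying past the chute lip and not moving. Now I'll let the lever up at 30 mm/s.

{"method": "move_arm", "body": {
  "steps": [-1, 0, 0, 0.3, 0, 0, 0, -1, 0, 0, 0.3, 0, 0, 0, -1, 0, 0, 0.3, 0, 0, 0, -1, 0, 0, 0.3, 0, 0, 0, -1, 0, 0, 0.3, 0, 0, 0, -1, 0, 0, 0.3, 0, 0, 0, -1, 0, 0, 0.3, 0, 0, 0, -1, 0, 0, 0.3, 0, 0, 0]
}}

```text
t: 8.45
eef_pos: [0.5678, 0.0028, 0.1675]
tool_rot: [-0.0, 0.976, 0.216, -0.0]
contact_force: [-1.1, -0.2, 2.2]
gripper_width: 0.0
```

{"method": "move_arm", "body": {
  "steps": [-1, 0, 0, 0.3, 0, 0, 0, -1, 0, 0, 0.3, 0, 0, 0, -1, 0, 0, 0.3, 0, 0, 0, -1, 0, 0, 0.3, 0, 0, 0, -1, 0, 0, 0.3, 0, 0, 0, -1, 0, 0, 0.3, 0, 0, 0, -1, 0, 0, 0.3, 0, 0, 0, -1, 0, 0, 0.3, 0, 0, 0]
}}

```text
t: 9.25
eef_pos: [0.5672, 0.0021, 0.191]
tool_rot: [0.0, 0.977, 0.215, -0.001]
contact_force: [-0.1, -0.1, 0.6]
gripper_width: -0.0
```

{"method": "move_arm", "body": {
  "steps": [-1, 0, 0, 0.3, 0, 0, 0, -1, 0, 0, 0.5, 0, 0, 0, -1, 0, 0, 1, 0, 0, 0, -1, 0, 0, 2, 0, 0, 0, -1, 0, 0, 3, 0, 0, 0, -1, 0, 0, 3, 0, 0, 0, -1, 0, 0, 0, 0, 0, 0]
}}

```text
t: 9.95
eef_pos: [0.5702, 0.0032, 0.2945]
tool_rot: [0.001, 0.976, 0.216, 0.004]
contact_force: [0.2, -0.6, 0.0]
gripper_width: 0.002
```

{"method": "move_arm", "body": {
  "steps": [-1, 0, -4, 0, 0, 0, 0, -1, 0, -4, 0, 0, 0, 0, -1, 0, -4, 0, 0, 0, 0, -1, 0, -4, 0, 0, 0, 0, -1, 0, -4, 0, 0, 0, 0, -1, 0, 0, 0, 0, 0, 0, -1, 0, 0, 0, 0, 0, 0]
}}

```text
t: 10.65
eef_pos: [0.5674, -0.1983, 0.2891]
tool_rot: [-0.0, 0.977, 0.214, -0.0]
contact_force: [0.7, 1.0, 0.0]
gripper_width: 0.002
```

```bash
python3 - <<'E'
from h import *
s=save('scene','s5');o=status.get_obs();print(o['t'],o['eef_pos'],o['contact_force'])
a=cv2.imread('pics/s5.png')[140:300,190:380];cv2.imwrite('pics/s5z.png',cv2.resize(a,(684,576),interpolation=3))
d=save('side','d5')
for q in ['lever_pad','lid_edge','vial0','spare_vial','tape','carton','spray','tray','cup','pot']:
    print(q,[(np.round(k['position']),round(k['score'],2)) for k in models.place_of('scene',q)[:2]])
E
```

```text
10.7 [ 0.56775394 -0.1966162   0.28917248] [ 0.36764528  0.9109194  -0.60138259]
lever_pad [(array([180., 263.]), 0.69), (array([236., 294.]), 0.69)]
lid_edge [(array([230., 316.]), 0.97)]
vial0 []
spare_vial [(array([235., 246.]), 0.56)]
tape [(array([212., 233.]), 0.56), (array([240., 422.]), 0.53)]
carton []
spray [(array([252., 265.]), 0.77)]
tray [(array([223., 329.]), 0.65), (array([239., 416.]), 0.55)]
cup [(array([238., 415.]), 0.72)]
pot [(array([138., 147.]), 0.76), (array([196., 283.]), 0.65)]
```

View pics/s5z.png

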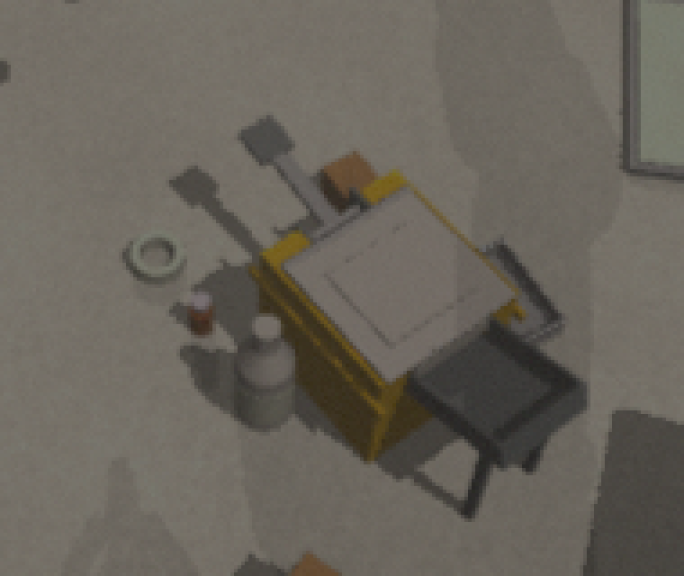

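The lid is shut, the chute is empty and the lever is back up with its pad at (264,178). The bystanders haven't moved and the arm is clear.

```bash
python3 -c "
from station import order;print(order.hand_in())"
```

```text
the job is handed in; nothing more can be done
None
```

Both vials are in the bin, the lid is shut, and the job was handed in at about 10.7 s. `hand_in` gives no verdict.

- **Press:** I pushed the pad down with closed fingertips until the lever met its stop. The force rose from about 2.5 N to 15 N and the pad stopped about 40 mm down. I held it there about 1.6 s.
- **Vials:** While the lid was up, the scene picture showed both vials inside the bin and still, past the lip of the chute. The final picture shows the chute empty, and the vial detector found nothing.
- **Release:** I let the lever up at about 0.03 m/s against the 0.14 m/s slam limit. Contact was still 2.2 N halfway up, and it faded to about zero by the top. I did not measure the lid's speed directly.
- **Clear:** The arm went straight up and then about 20 cm to the side.
- **Bystanders:** The last picture shows the lid shut, the pad back at its starting pixel, and the things beside the bin and lever where they were. The cup and pot were checked by detection only. The detector missed the carton in that last check, but it is visible in its place in the picture.
- **Disagreement:** One side-camera reading put the pad about 12 mm off. I used the scene and wrist estimates instead, which agreed to about 4 mm.

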